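# Load the round blank into the hinged embossing die and close it

### The arm

A 6-joint arm with a two-finger parallel gripper is mounted at the origin on the work surface. World frame = base frame: x ahead of the robot, y to its left, z up, the work surface at z = 0. Lengths are in mm, angles in rad, forces in N, time in s.
With the tool pointing down it reaches from about 350 to 875 mm from the base axis. Payload 4.2 kg.
Tool frame: the origin (TCP) lies midway between the tips of the shut fingers; the grasp point (between the pads) lies arm.grip_depth behind it (arm.grip_depth is the distance from the TCP to the grasp point, in mm); z points along the fingers, y is the direction in which the jaws open and shut (so a half turn about z gives the same grasp; the last joint's range is limited). The gripper opens to 85 mm and grips with 20 to 120 N. Pads are 22 mm wide; open, the fingers measure 114 mm over their backs; the gripper's body (76 mm by 85 mm) begins 54 mm behind the grasp point. The pads swing forward as they close: fully open they stand 13 mm farther back than shut.
Start: joints at [-1.086, 0.385, 0.008, 0, -1.194, -0.259], TCP at [139.946, -609.109, 208.712] pointing down, gripper open.
Joint ranges: [-3.14, 3.14], [-1.21, 2.06], [-1.07, 1.41], [-3.16, 2.05], [-2.99, -0.16], [-3.1, 3.1]. Speed limits (rad/s): [2.79, 2.79, 3.14, 3.14, 3.14, 3.14].

### API

Orientations are given as a unit quaternion [x, y, z, w].
In Python, from bench import arm gives the robot as it stands.
- The arm moves only by the tool play_rows, never from a script. Its argument "motion" is one flat list of numbers, 7 for each row, row after row: the opening in per cent of the stroke, from 0 (shut) to 100 (fully open), then the shift along the world's x, y, z in cm, then the turn, a rotation vector about the world's x, y, z in degrees. A call has 1 to 5 rows; each row is the pose to reach, as a shift and turn from the pose commanded when the call began; what a row does not reach only later rows make up. A row lasts 1/8 s, in which the tool goes at most 62.5 mm and 10.7 degrees, less where a joint would pass 70% of its speed; a pose out of reach is approached as far as the arm can. A call with a gripper value outside its range is refused whole. The fingers move at their own pace and stop on an object; the grip force is fixed at half the most. Time passes only in rows, so rows that repeat a pose let the fingers close. It gives the time, the measured TCP pose, the force and the opening at its end, in the units of the state.
- arm.read_state(): the state, without advancing time (a new reading comes with each control period).
- arm.get_image(name): name is "scene" or "top" or "wrist"; returns (picture, depth): 480x640x3 uint8, red, green, blue; 480x640 float32, mm along the optical axis (not along the pixel's ray), 0 where there is no reading.
- arm.camera_info(name): a dict with "fovy" (degrees; the focal length in pixels is half the picture's height over the tangent of half this angle, whatever the lens; pixels are square), "cx", "cy" (the principal point, pixels), "R" (3x3) and "t" (3): a world point X has camera coordinates R X + t. Camera axes: x right, y down, z forward; pixel columns grow to the right and rows downward; lengths in mm; the calibration is good to about 2 mm. A picture is of the moment at which its call begins: read the wrist's pose just before it. camera_info takes no time and is no camera call; for the wrist camera it gives the pose at the moment of the call.
- arm.job_done(): hands the job in, once; it reports no verdict.
Trained networks look in the newest picture that a camera, given by its name, has taken for a name from the list of things; names that differ only in an ending like _2 or _b are one class to them, and where a whole thing is asked for, a point or a joint stands for the part that bears it (a point fixed in the world has none). Each returns a list of dicts, best first, with "confidence" (0 to 1); they miss things now and then, are a little off and sometimes report something else, mostly with a low value. They report only what shows in the picture. A call takes as long as a camera call. They do not tell look-alikes from the thing itself.
- arm.outline_of(thing, camera): "mask" (480x640 bool, what is visible of it) and "extent" ([left, top, width, height] in pixels, round what is visible of it).
- arm.place_of(thing, camera): "uv" ([column, row] in pixels: a listed point, or the origin of a listed thing).
The state is a dict: "clock": time; "joints": joint angles; "joint_vel": joint speeds; "joint_efforts": joint torques, N m; "position": TCP position; "ee_rot": TCP orientation; "contact_force": force on the tool from outside, world axes, zero at the start; "wrist_torque": the same for the moment, N m; "gripper_width": finger opening in mm.
Only numpy, scipy, OpenCV 4.12 (cv2) and the standard library are available. Lean on these libraries where they do the work, as an engineer would, in place of code of your own. Each camera call takes 0.05 s, during which the arm holds its last target.

### The job

Load the hinged die: slide the round blank along the loading plate into the die's round cavity, without picking it up, until it has dropped in and lies flat and flush all round. Then swing the die's upper half over and close it fully down on the blank. Leave the square blank and the other things on the bench where they are.

Things in the scene. Friction and masses are not known exactly. Their poses are not given: they have to be found in the camera images.
- cavity (a point): centre of the round cavity, level with the die's top face, 30 mm above the bench. 99 mm across, 6 mm deep, flat floor, in a dark steel die 150 mm (x) by 170 mm (y) fixed to the bench. Axes: z up, y from the loading plate to the cavity and on to the hinge. Two guide pins, 12 mm thick, stand 14 mm above the face at x = -64 and 64, y = 55 mm.
- plate (a point): centre of the loading plate's top: a fixed grey plate 270 mm (x) by 225 mm (y), flush with the die's top face (30 mm above the bench) and joining it without a step, so that a blank slides straight across. It lies 197.5 mm from the cavity towards -y; same axes as the cavity.
- disc_center (a point): centre (half-way up) of the round blank: a plain aluminium disc 96 mm across and 6 mm thick, about 0.12 kg, loose on the loading plate (its centre 33 mm above the bench); z is its axis. Seated, its top is flush with the die face and this point lies 3 mm below the cavity point.
- square_center (a point): centre of the square blank, the same aluminium, 84 by 84 by 6 mm, loose on the loading plate 120 to 150 mm beside the round one, on one side or the other; axes along its sides. It does not belong in this die.
- upper (a joint): angle of the die's upper half about its hinge, rad: 0 shut (lying level on the die, 1.5 mm above its face), about 1.6 to 2.1 at the start (standing up, leaning back away from the cavity), at most 2.2. The hinge is stiff: the plate stays where it is left and takes about 2 to 10 N at the bar to swing shut.
- hinge_line (a point): middle of the hinge axis, 37.5 mm above the bench, 94 mm from the cavity towards +y; axes as the cavity's; the hinge runs along x. The upper half is an aluminium plate 150 mm wide and 12 mm thick, its free edge 169 mm from the axis. A round boss 40 mm wide and 14 mm high stands on its outer face, 75 mm from the axis.
- bar (a point): middle of the upper half's steel handle bar: 12 mm thick, 116 mm long, parallel to the hinge, on two 12 mm posts 104 mm apart, its centre 40 mm off the plate's outer face. With the plate shut the bar is 152 mm from the hinge axis towards -y and 46 mm above it (83.5 mm above the bench).
- hammer: hammer, about 0.3 m long, lying flat on the bench beyond the loading plate's free end, a bystander
- tin: upright tin, 74 mm across and 110 mm tall, a bystander; origin at the centre of its underside
- box: open cardboard box 90 by 120 by 50 mm, a bystander; origin at the centre of its underside
Not all that is in view belongs to the job. Leave any blue, brown or red look-alike of the part that bears disc_center alone.

How it is judged:
By the outcome, as a careful person would: the job done as asked, in the order asked, and still so for the second after the job is handed in, with the robot touching nothing.
It also fails if it takes over 64 s, if anything falls off the work surface, if the arm or the gripper's body presses on something with over 40 N, if the wrist force passes 120 N, or if a joint passes its speed limit or range.

## Working session

There is one attempt and no reset: what is moved stays moved. The work goes in short steps, Python scripts to look and compute and a tool call to move; the robot and the scene stay as the last step left them, time stands still between calls to the robot, and variables do not carry over. Pictures are saved under pics/ and viewed, and the job is handed in when it is done.

Besides the shell and the picture viewer there is one more tool, called as name(argument=value, ...), one argument or row to a line, values as JSON. play_rows: Moves the arm, as the interface text tells. Its arguments: {"type":"object","properties":{"motion":{"type":"array","items":{"type":"number"}}},"required":["motion"]}

```bash
ls; mkdir -p pics
cat > h.py <<'E'
import numpy as np, cv2
from bench import arm
def K(n):
    c=arm.camera_info(n); f=240/np.tan(np.radians(c["fovy"])/2); return c,f
def px2w(n,uv,z=None,depth=None,c=None):
    ci,f=K(n) if c is None else c
    R=np.array(ci["R"]);t=np.array(ci["t"])
    d=np.array([(uv[0]-ci["cx"])/f,(uv[1]-ci["cy"])/f,1.0])
    o=-R.T@t; r=R.T@d
    s=depth if depth is not None else (z-o[2])/r[2]
    return o+s*r
def w2px(n,X,c=None):
    ci,f=K(n) if c is None else c
    p=np.array(ci["R"])@np.array(X)+np.array(ci["t"]); return np.array([ci["cx"]+f*p[0]/p[2],ci["cy"]+f*p[1]/p[2]])
E
python3 - <<'E'
from h import *
for n in ("scene","top"):
    im,d=arm.get_image(n); cv2.imwrite(f"pics/{n}0.png",im[:,:,::-1]); np.save(f"{n}0.npy",d)
    print(n,{k:np.round(v,3).tolist() for k,v in arm.camera_info(n).items()})
    for th,z in (("cavity",30),("plate",30),("disc_center",33),("square_center",33),("hinge_line",37.5),("bar",None)):
        for r in arm.place_of(th,n)[:3]:
            uv=r["uv"]; print(th,np.round(uv,1),round(r["confidence"],2), np.round(px2w(n,uv,z),1) if z else np.round(px2w(n,uv,depth=d[int(uv[1]),int(uv[0])]),1))
s=arm.read_state(); print(s); print(arm.grip_depth)
E
```

```text
pics
scene {'fovy': 52.472, 'cx': 320.689, 'cy': 240.424, 'R': [[0.776, 0.63, -0.019], [0.417, -0.536, -0.734], [-0.472, 0.562, -0.679]], 't': [-466.231, -213.178, 1660.629]}
cavity [329.6 222.3] 0.95 [558.   94.8  30. ]
plate [364.7 153.2] 0.49 [425.8 459.7  30. ]
disc_center [246.  334.1] 0.95 [ 654.1 -341.9   33. ]
disc_center [372.  284.5] 0.94 [796.7 -32.8  33. ]
disc_center [350.  322.9] 0.89 [ 825.3 -165.7   33. ]
square_center [271.2 246.3] 0.91 [495.3 -87.9  33. ]
square_center [364.3 160.4] 0.23 [453.2 418.4  33. ]
hinge_line [346.9 204.1] 0.95 [552.5 186.7  37.5]
bar [366.5 154.5] 0.86 [580.4 237.6 198.8]
top {'fovy': 42.609, 'cx': 312.432, 'cy': 230.735, 'R': [[-0.002, -1.0, 0.013], [-0.986, -0.001, -0.166], [0.166, -0.013, -0.986]], 't': [-14.643, 604.654, 1590.421]}
cavity [273.3 251. ] 0.9 [552.9  89.8  30. ]
plate [346.8 248.2] 0.94 [ 560.5 -107.6   30. ]
disc_center [309.9 168.6] 0.79 [780.4  -8.6  33. ]
disc_center [362.2 161.7] 0.74 [ 800.2 -152.5   33. ]
disc_center [428.4 219.8] 0.71 [ 637.8 -329.7   33. ]
square_center [345.2 270.3] 0.67 [ 500.6 -102.5   33. ]
bar [190.7 248.9] 0.55 [540.2 286.4 162.8]
{'clock': 0.7, 'joints': array([-1.08638772e+00,  3.84622458e-01,  7.96330853e-03, -4.87777785e-05,
       -1.19399595e+00, -2.58636150e-01]), 'joint_vel': array([-6.49756494e-05, -6.52938777e-04,  6.41474941e-04,  2.32389689e-03,
       -1.34299362e-03, -9.71465081e-04]), 'joint_efforts': array([ 3.53475525e-04, -3.91947019e+01,  1.88584936e+01,  4.18972403e+00,
       -2.61419827e-04, -5.04872816e-06]), 'position': array([ 139.97833525, -609.12273275,  208.77651305]), 'ee_rot': array([-1.12637707e-01,  9.93636121e-01, -5.75633885e-05,  4.67666707e-05]), 'contact_force': array([ 0.00751739, -0.54391046, -0.79895336]), 'wrist_torque': array([ 0.04158165, -0.0153156 , -0.05484688]), 'gripper_width': 85.63084958967488}
18.700000000000003
```

View pics/scene0.png

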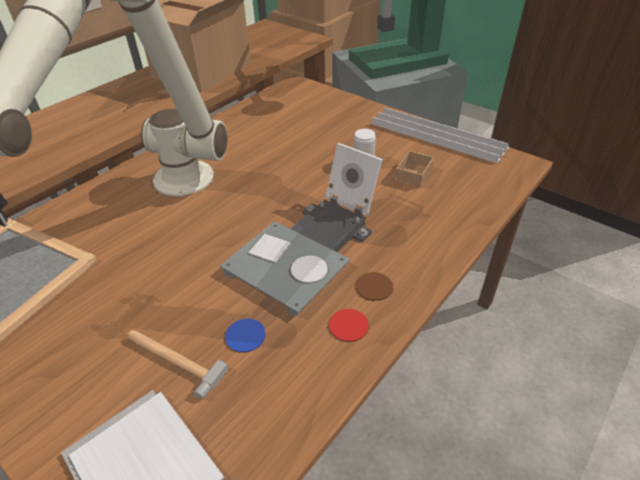

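View pics/top0.png

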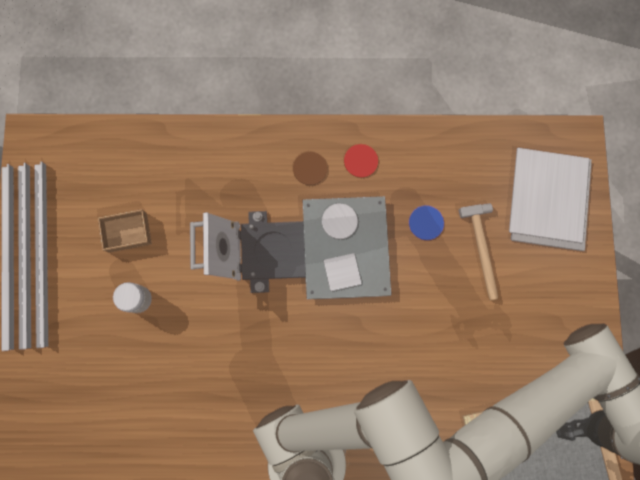

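Run:
```python
from h import *
im=cv2.imread("pics/top0.png"); cv2.imwrite("pics/top0z.png",cv2.resize(im[180:310,180:400],None,fx=3.6,fy=3.6,interpolation=cv2.INTER_CUBIC))
for uv,z in (((304,200),30),((384.5,197),30),((391,295),30),((306.5,298.5),30),((340,221),36),((343,271.5),36),((258,216),40),((260,287),40)): print(uv,np.round(px2w("top",uv,z),1))
```

```text
(304, 200) [693.    7.5  30. ]
(384.5, 197) [ 701.6 -212.2   30. ]
(391, 295) [ 435.  -223.9   30. ]
(306.5, 298.5) [425.9   0.8  30. ]
(340, 221) [633.8 -89.7  36. ]
(343, 271.5) [497.1 -96.4  36. ]
(258, 216) [646.6 131.3  40. ]
(260, 287) [455.7 123.6  40. ]
```

View pics/top0z.png

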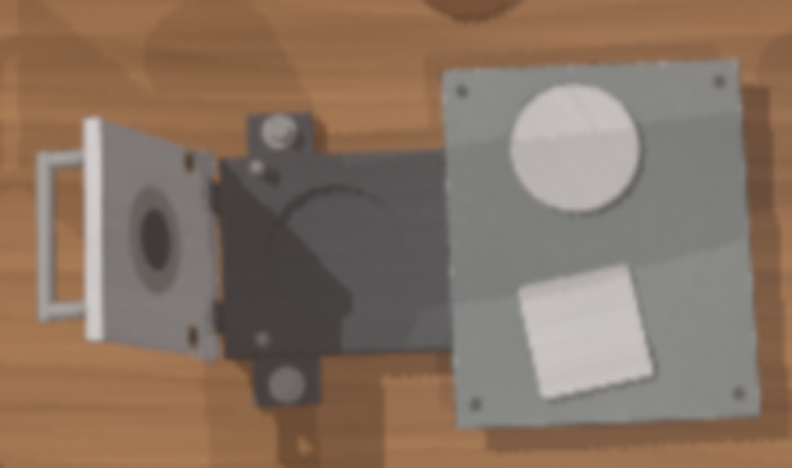

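play_rows(
  motion=[100, 6, 5, 1, 0, 0, -10, 100, 12, 10, 2, 0, 0, -20, 100, 18, 15, 3, 0, 0, -30, 100, 24, 20, 4, 0, 0, -40, 100, 30, 25, 5, 0, 0, -50],
)

```text
clock: 1.32
position: [366.6, -420.7, 246.8]
ee_rot: [0.312, 0.95, -0.0, 0.0]
contact_force: [1.5, -1.2, 0.9]
gripper_width: 85.7
```

play_rows(
  motion=[70, 5, 4, 1, 0, 0, -10, 70, 10, 8, 2, 0, 0, -20, 70, 15, 12, 3, 0, 0, -28.7, 70, 19, 15, 4, 0, 0, -28.7, 70, 19, 15, 4, 0, 0, -28.7],
)

```text
clock: 1.95
position: [558.5, -269.4, 286.3]
ee_rot: [0.533, 0.846, 0.0, 0.001]
contact_force: [-1.0, -0.8, -1.1]
gripper_width: 59.8
```

Run:
```python
from h import *
s=arm.read_state(); print(s["clock"],s["position"],s["ee_rot"],s["joints"],s["gripper_width"],s["contact_force"])
c=K("wrist")
im,d=arm.get_image("wrist"); cv2.imwrite("pics/w1.png",im[:,:,::-1]); np.save("w1.npy",d)
print(-np.array(c[0]["R"]).T@c[0]["t"],np.round(c[0]["R"],3))
for th,z in (("cavity",30),("plate",30),("disc_center",33),("square_center",33),("hinge_line",37.5)):
    for r in arm.place_of(th,"wrist")[:3]: print(th,np.round(r["uv"],1),round(r["confidence"],2),np.round(px2w("wrist",r["uv"],z,c=c),1))
im,d=arm.get_image("top"); cv2.imwrite("pics/top1.png",im[:,:,::-1])
```

```text
1.95 [ 558.45355599 -269.43506884  286.26333671] [5.33396863e-01 8.45864847e-01 2.92245262e-04 6.01876285e-04] [-1.88916890e-01  3.35611054e-01  1.26881991e-01 -1.07066482e-04
 -1.36073322e+00 -2.50708016e+00] 59.82246599006549 [-1.02285886 -0.8024944  -1.14077528]
[ 528.91323434 -208.19164874  450.43566638] [[ 0.902  0.431  0.001]
 [ 0.414 -0.868  0.273]
 [ 0.119 -0.245 -0.962]]
plate [393.3  54.2] 0.78 [ 564.2 -108.1   30. ]
disc_center [618.6  71.4] 0.92 [774.  -25.8  33. ]
disc_center [467.5  70.4] 0.7 [637.6 -89.9  33. ]
disc_center [353.5 269.4] 0.63 [ 630.4 -326.    33. ]
square_center [338.3   9.3] 0.84 [497.7 -97.   33. ]
```

play_rows(
  motion=[70, 1, 5, 0.5, 0, 0, 0, 70, 2, 10, 1, 0, 0, 0, 70, 3, 15, 1, 0, 0, 0, 70, 4, 20, 1, 0, 0, 0, 70, 4, 20, 1, 0, 0, 0],
)

```text
clock: 2.92
position: [595.4, -69.8, 296.2]
ee_rot: [0.534, 0.845, 0.0, -0.0]
contact_force: [-0.7, 0.3, -0.5]
gripper_width: 59.4
```

play_rows(
  motion=[70, 0, 0, 0, 0, 0, 0, 70, 0, 0, 0, 0, 0, 0],
)

```text
clock: 3.18
position: [595.0, -73.3, 296.3]
ee_rot: [0.536, 0.844, -0.0, 0.0]
contact_force: [-1.2, 0.4, 0.2]
gripper_width: 59.6
```

```bash
cat > look.py <<'E'
from h import *
import sys
tag=sys.argv[1]
s=arm.read_state(); print(s["clock"],s["position"].round(1),s["contact_force"].round(1),round(s["gripper_width"],1))
c=K("wrist")
im,d=arm.get_image("wrist"); cv2.imwrite(f"pics/{tag}.png",im[:,:,::-1]); np.save(f"{tag}.npy",d)
import pickle; pickle.dump(c,open(f"{tag}.pkl","wb"))
for th,z in (("cavity",30),("plate",30),("disc_center",33),("square_center",33),("hinge_line",37.5)):
    for r in arm.place_of(th,"wrist")[:3]: print(th,np.round(r["uv"],1),round(r["confidence"],2),np.round(px2w("wrist",r["uv"],z,c=c),1))
E
python3 look.py w2
```

```text
3.175 [595.  -73.3 296.3] [-1.2  0.4  0.2] 59.6
cavity [352.2  32.9] 0.64 [555.9  90.1  30. ]
plate [280.3 214.6] 0.71 [ 564.9 -110.4   30. ]
disc_center [486.5 214.7] 0.96 [774.8 -11.4  33. ]
disc_center [443.3 317.6] 0.76 [ 795.  -142.4   33. ]
disc_center [345.7 226.2] 0.71 [637.4 -90.5  33. ]
square_center [226.6 174.9] 0.85 [494.1 -94.2  33. ]
```

View pics/w2.png

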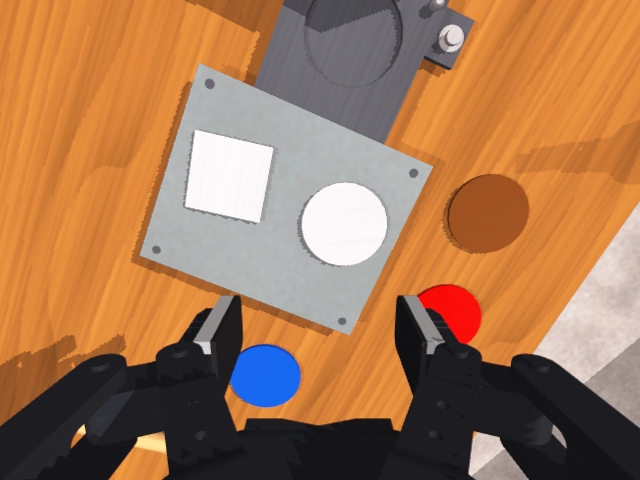

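```bash
cat > fit.py <<'E'
from h import *
import pickle
from scipy.optimize import least_squares
def rect(tag,z,x0,y0,size,s=2.0):
    """orthophoto of plane z; returns image with s px/mm; px=(x-x0)*s, row=(y0+size-y)*s"""
    c=pickle.load(open(tag+".pkl","rb")); im=cv2.imread(f"pics/{tag}.png")
    n=int(size*s); uu,vv=np.meshgrid(np.arange(n),np.arange(n))
    X=np.stack([x0+uu/s,y0+size-vv/s,np.full(uu.shape,float(z))],-1)
    ci,f=c; p=X@np.array(ci["R"]).T+np.array(ci["t"])
    return cv2.remap(im,(ci["cx"]+f*p[...,0]/p[...,2]).astype(np.float32),(ci["cy"]+f*p[...,1]/p[...,2]).astype(np.float32),cv2.INTER_CUBIC)
def circ(tag,z,cx,cy,r,pol=None,dr=8,s=2.0,fixr=True,ang=None):
    im=cv2.cvtColor(rect(tag,z,cx-100,cy-100,200,s),cv2.COLOR_BGR2GRAY).astype(float); im=cv2.GaussianBlur(im,(0,0),1.2)
    c0=np.array([cx,cy],float)
    for it in range(4):
        P=[]
        for a in np.radians(np.arange(0,360,3)):
            if ang and not any(l<=np.degrees(a)<=h for l,h in ang): continue
            rr=np.arange(r-dr,r+dr,0.25); x=c0[0]+rr*np.cos(a); y=c0[1]+rr*np.sin(a)
            pr=cv2.remap(im.astype(np.float32),((x-(cx-100))*s).astype(np.float32)[None],((cy+100-y)*s).astype(np.float32)[None],1)[0]
            g=np.gradient(pr); g=np.abs(g) if pol is None else pol*g
            i=g.argmax()
            if 2<i<len(g)-3 and g[i]>0.6: P.append((x[i],y[i]))
        P=np.array(P)
        f=lambda q: np.hypot(P[:,0]-q[0],P[:,1]-q[1])-(r if fixr else q[2])
        q=least_squares(f,[*c0,r][:2 if fixr else 3],loss="soft_l1",f_scale=0.5).x; c0=q[:2]; dr=max(3,dr*0.7)
    return q,len(P),np.median(np.abs(f(q)))
E
python3 - <<'E'
from fit import *
print("disc",circ("w2",36,636,-90,48,pol=-1,fixr=False))
print("cav",circ("w2",30,555,90,49.5,dr=6,fixr=False))
print("cavR",circ("w2",30,555,90,49.5,dr=6))
cv2.imwrite("pics/r2.png",rect("w2",30,450,-60,220,2.5))
E
```

```text
disc (array([634.40938185, -89.4690081 ,  47.77384241]), 120, np.float64(0.03775809840085387))
cav (array([556.48536414,  90.47702833,  49.62764781]), 76, np.float64(0.38151776499346113))
cavR (array([556.53267431,  90.40845632]), 76, np.float64(0.4772382945251721))
```

View pics/r2.png

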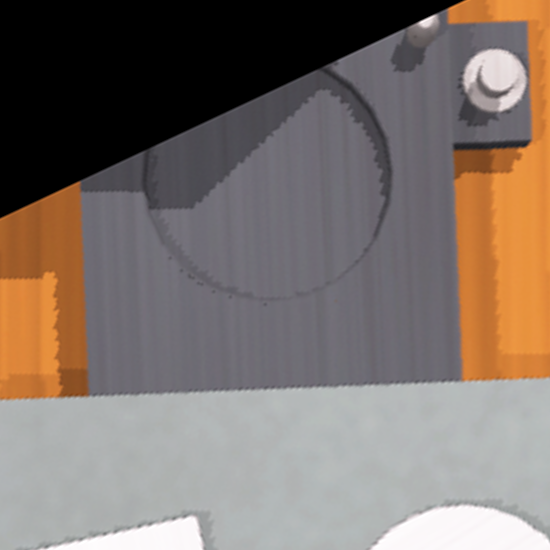

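Run:
```python
from fit import *
from scipy.spatial.transform import Rotation as Ro
c=pickle.load(open("w2.pkl","rb")); d=np.load("w2.npy")
p=np.array([595.,-73.3,296.3]); q=Ro.from_quat([.536,.844,0,0])
ci,f=c; R=np.array(ci["R"]);t=np.array(ci["t"])
v,u=np.mgrid[285:360,180:460]
D=d[v,u]; m=(D>0)&(D<260)
pc=np.stack([(u-ci["cx"])/f*D,(v-ci["cy"])/f*D,D],-1)[m]
w=(pc-t)@R; l=q.inv().apply(w-p)
for sgn in (1,-1):
    s=l[l[:,1]*sgn>0]; 
    print(sgn,len(s),"zmax",np.percentile(s[:,2],[90,99,100]).round(1))
    tip=s[s[:,2]>np.percentile(s[:,2],99)-3]
    print(" tip y",np.percentile(tip[:,1],[1,50,99]).round(1)," x",np.percentile(tip[:,0],[1,50,99]).round(1))
```

```text
1 3209 zmax [-34.6 -28.3 -25.9]
 tip y [29.6 29.9 36. ]  x [-11.    1.3   9.9]
-1 3170 zmax [-34.4 -28.2 -25.7]
 tip y [-35.8 -29.9 -29.7]  x [-11.8   0.8  10. ]
```

Run:
```python
from fit import *
from scipy.spatial.transform import Rotation as Ro
c=pickle.load(open("w2.pkl","rb")); d=np.load("w2.npy")
p=np.array([595.,-73.3,296.3]); q=Ro.from_quat([.536,.844,0,0])
print("cam in tool",q.inv().apply(-np.array(c[0]["R"]).T@c[0]["t"]-p))
for uv in ((235,293),(238,300),(225,300),(239,310),(230,320),(210,345),(402,300),(398,300),(410,300),(240,340),(200,350)):
    D=d[uv[1],uv[0]]; print(uv,D,q.inv().apply(px2w("wrist",uv,depth=D,c=c)-p).round(1))
```

```text
cam in tool [ 6.78588343e+01 -9.15380643e-02 -1.64273152e+02]
(235, 293) 499.5921 [-130.4 -107.4  298.9]
(238, 300) 145.02072 [  7.8 -30.1 -30.5]
(225, 300) 139.87813 [  9.9 -33.8 -35.3]
(239, 310) 145.42085 [  4.  -29.8 -31.2]
(230, 320) 130.70328 [  7.2 -29.9 -45.6]
(210, 345) 112.89388 [  8.5 -31.6 -63.7]
(402, 300) 139.51329 [ 10.   30.1 -35.6]
(398, 300) 144.43303 [  8.   29.6 -31.1]
(410, 300) 139.7225 [  9.9  33.  -35.5]
(240, 340) 147.4034 [ -7.9 -29.9 -32.5]
(200, 350) 105.555145 [ 11.  -32.3 -70.6]
```

play_rows(
  motion=[70, 3, -4, -5, 0, 0, -1.8, 70, 6, -7.5, -10, 0, 0, -1.8, 70, 6.8, -8.4, -14, 0, 0, -1.8, 70, 6.8, -8.4, -19, 0, 0, -1.8, 70, 6.8, -8.4, -24, 0, 0, -1.8],
)

```text
clock: 4.1
position: [663.3, -156.7, 54.4]
ee_rot: [0.549, 0.836, -0.0, 0.0]
contact_force: [0.4, -0.2, 0.6]
gripper_width: 59.7
```

play_rows(
  motion=[70, 0, 0, 0, 0, 0, 0],
)

```text
clock: 4.22
position: [659.8, -156.0, 51.4]
ee_rot: [0.549, 0.836, -0.003, -0.005]
contact_force: [0.9, -0.9, 0.6]
gripper_width: 59.6
```

```bash
python3 look.py w3
python3 - <<'E'
from fit import *
from scipy.spatial.transform import Rotation as Ro
s=arm.read_state(); print(s["ee_rot"])
for tag in ("w2","w3"):
    c=pickle.load(open(tag+".pkl","rb")); d=np.load(tag+".npy")
    for uv in ((280,214),(345,225),(320,60),(240,270)): print(tag,uv,px2w("wrist",uv,depth=d[uv[1],uv[0]],c=c).round(1))
E
```

```text
4.225 [ 659.8 -156.    51.4] [ 0.9 -0.9  0.6] 59.6
plate [166.9 101.1] 0.96 [ 564.1 -108.1   30. ]
disc_center [324.7 128.5] 0.96 [634.6 -90.7  33. ]
disc_center [548.4 347.2] 0.73 [ 786.9 -145.1   33. ]
square_center [19.4  5.1] 0.62 [496.5 -96.1  33. ]
[0.54845647 0.83617519 0.00125937 0.00223061]
w2 (280, 214) [ 564.4 -110.    29.7]
w2 (345, 225) [635.7 -89.2  35. ]
w2 (320, 60) [536.8  54.9  23. ]
w2 (240, 270) [ 548.5 -191.9   29. ]
w3 (280, 214) [ 630.7 -134.8   35.4]
w3 (345, 225) [ 661.3 -127.5   34.4]
w3 (320, 60) [621.4 -65.7  34.8]
w3 (240, 270) [ 622.7 -171.3   29.4]
```

View pics/w3.png

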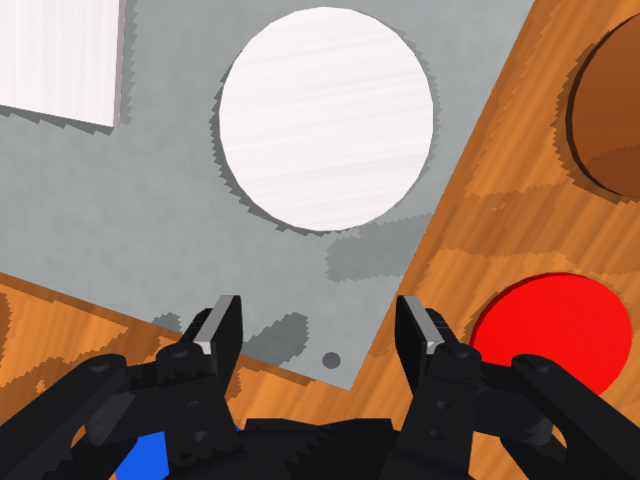

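play_rows(
  motion=[70, 0, 0, -1, 0, 0, 0, 70, 0, 0, -2, 0, 0, 0, 70, 0, 0, -2, 0, 0, 0, 70, 0, 0, -2, 0, 0, 0],
)

```text
clock: 5.03
position: [663.4, -156.0, 36.0]
ee_rot: [0.549, 0.836, -0.0, -0.0]
contact_force: [0.4, 1.6, 0.4]
gripper_width: 60.0
```

```bash
python3 look.py w4;python3 - <<'E'
from fit import *
from scipy.spatial.transform import Rotation as Ro
s=arm.read_state(); q=Ro.from_quat(s["ee_rot"]);p=s["position"]
c=pickle.load(open("w4.pkl","rb")); d=np.load("w4.npy")
for uv in ((238,300),(239,310),(402,300),(398,310),(240,340)):
    D=d[uv[1],uv[0]]; X=px2w("wrist",uv,depth=D,c=c); print(uv,D,X.round(1),q.inv().apply(X-p).round(1))
print(circ("w4",36,634.4,-89.5,48,pol=-1,fixr=False))
E
```

```text
5.025 [ 663.4 -156.    36. ] [0.4 1.6 0.4] 60.0
plate [144.9  95. ] 0.64 [ 564.7 -108.3   30. ]
disc_center [319.4 126.1] 0.69 [635.6 -91.   33. ]
disc_center [553.9 356.3] 0.67 [ 783.8 -144.2   33. ]
(238, 300) 144.1271 [ 632.7 -160.5   67.3] [  8.2 -30.  -30.9]
(239, 310) 146.34863 [ 634.4 -164.7   66.3] [  3.6 -30.1 -29.9]
(402, 300) 138.15073 [ 686.5 -134.4   72.8] [ 10.7  29.7 -36.4]
(398, 310) 145.83022 [ 689.3 -140.6   66.8] [  3.9  29.9 -30.3]
(240, 340) 146.61893 [ 639.1 -174.7   69.2] [ -7.4 -29.7 -32.7]
(array([634.67085969, -89.96114622,  47.40418975]), 108, np.float64(0.12082895283392148))
```

View pics/w4.png

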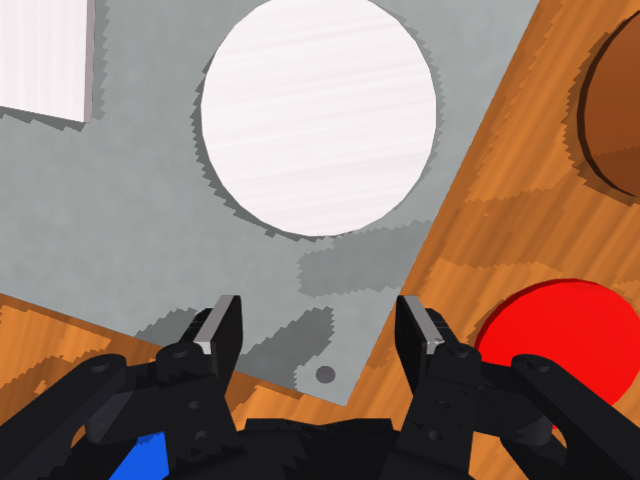

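play_rows(
  motion=[70, 0, 0, -0.8, 0, 0, 0, 70, 0, 0, -0.8, 0, 0, 0, 70, 0, 0, -0.8, 0, 0, 0],
)

```text
clock: 5.7
position: [663.2, -156.0, 28.0]
ee_rot: [0.549, 0.836, -0.0, -0.0]
contact_force: [-1.1, 0.9, -0.2]
gripper_width: 59.5
```

```bash
python3 look.py w5
```

```text
5.7 [ 663.2 -156.    28. ] [-1.1  0.9 -0.2] 59.5
plate [136.5  91.2] 0.73 [ 564.6 -107.6   30. ]
disc_center [320.4 122.4] 0.78 [635.4 -89.7  33. ]
disc_center [564.6 365.1] 0.6 [ 783.8 -143.8   33. ]
```

View pics/w5.png

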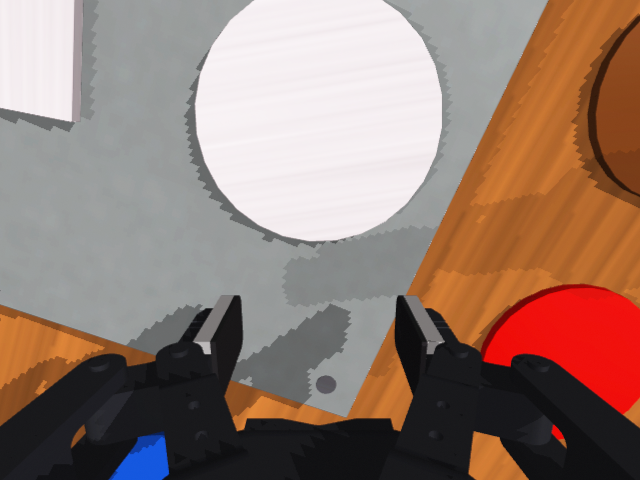

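play_rows(
  motion=[70, 0, 0, -0.8, 0, 0, 0, 70, 0, 0, -1.5, 0, 0, 0, 70, 0, 0, -1.5, 0, 0, 0],
)

```text
clock: 6.38
position: [662.5, -156.0, 11.9]
ee_rot: [0.549, 0.836, -0.001, -0.001]
contact_force: [0.1, 0.0, -0.3]
gripper_width: 60.3
```

play_rows(
  motion=[70, 0, 0, -0.3, 0, 0, 0, 70, 0, 0, -0.3, 0, 0, 0],
)

```text
clock: 6.62
position: [663.2, -156.0, 10.0]
ee_rot: [0.549, 0.836, -0.0, -0.0]
contact_force: [-0.9, -0.3, -0.8]
gripper_width: 59.6
```

```bash
python3 look.py w6
```

```text
6.625 [ 663.2 -156.    10. ] [-0.9 -0.3 -0.8] 59.6
disc_center [586.5 383.5] 0.97 [ 780.6 -142.    33. ]
disc_center [321.8 123.1] 0.8 [636.  -90.1  33. ]
```

View pics/w6.png

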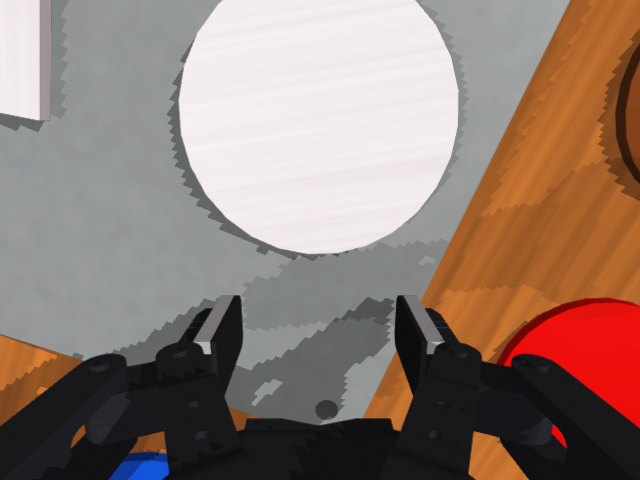

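play_rows(
  motion=[70, 0, 0, -0.3, 0, 0, 0, 70, 0, 0, -0.3, 0, 0, 0],
)

```text
clock: 7.18
position: [663.0, -156.0, 6.8]
ee_rot: [0.549, 0.836, -0.0, -0.0]
contact_force: [-0.2, 0.4, 0.2]
gripper_width: 59.9
```

play_rows(
  motion=[70, 0, 0, -0.2, 0, 0, 0, 70, 0, 0, -0.2, 0, 0, 0],
)

```text
clock: 7.42
position: [663.2, -156.0, 4.9]
ee_rot: [0.549, 0.836, -0.0, -0.0]
contact_force: [-0.1, -0.4, 0.5]
gripper_width: 59.9
```

```bash
python3 look.py w7
python3 - <<'E'
from fit import *
c=pickle.load(open("w7.pkl","rb")); d=np.load("w7.npy")
for uv in ((238,300),(239,310),(398,310),(240,340),(246,330),(390,330)):
    print(uv,px2w("wrist",uv,depth=d[uv[1],uv[0]],c=c).round(1))
E
```

```text
7.425 [ 663.2 -156.     4.9] [-0.1 -0.4  0.5] 59.9
plate [106.8  85.2] 0.65 [ 565.  -107.7   30. ]
disc_center [592.  387.9] 0.9 [ 778.6 -141.1   33. ]
disc_center [319.2 121.2] 0.58 [634.9 -90.   33. ]
(238, 300) [ 632.5 -160.1   36.8]
(239, 310) [ 634.3 -164.2   36.1]
(398, 310) [ 689.2 -140.6   35.6]
(240, 340) [ 639.  -175.1   37.2]
(246, 330) [ 639.8 -175.6   28. ]
(390, 330) [ 692.8 -152.    29.1]
```

View pics/w7.png

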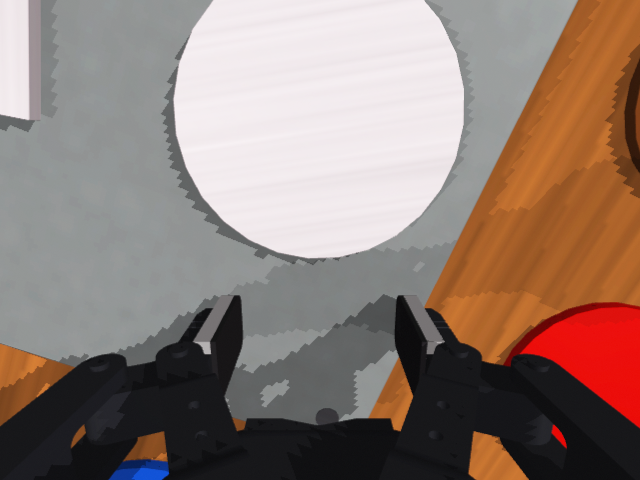

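play_rows(
  motion=[70, 0, 0, -0.15, 0, 0, 0, 70, 0, 0, -0.15, 0, 0, 0],
)

```text
clock: 7.98
position: [663.2, -156.0, 3.5]
ee_rot: [0.549, 0.836, -0.0, -0.0]
contact_force: [0.1, 0.1, -0.5]
gripper_width: 59.9
```

play_rows(
  motion=[70, 0, 0, -0.1, 0, 0, 0, 70, 0, 0, -0.1, 0, 0, 0],
)

```text
clock: 8.22
position: [663.3, -156.0, 2.6]
ee_rot: [0.549, 0.836, -0.0, -0.0]
contact_force: [-0.3, -0.4, 0.7]
gripper_width: 59.8
```

play_rows(
  motion=[70, 0, 0, -0.1, 0, 0, 0, 70, 0, 0, -0.1, 0, 0, 0],
)

```text
clock: 8.48
position: [663.4, -156.0, 2.5]
ee_rot: [0.549, 0.836, -0.0, 0.0]
contact_force: [-1.7, 0.8, 5.7]
gripper_width: 59.7
```

play_rows(
  motion=[70, 0, 0, 0.3, 0, 0, 0, 70, -0.4, 0.92, 0.3, 0, 0, 0, 70, -0.8, 1.84, 0.3, 0, 0, 0, 70, -1.2, 2.75, 0.3, 0, 0, 0, 70, -1.6, 3.67, 0.3, 0, 0, 0],
)

```text
clock: 9.1
position: [647.0, -118.5, 4.6]
ee_rot: [0.548, 0.836, -0.0, -0.0]
contact_force: [0.6, -1.0, -0.6]
gripper_width: 59.9
```

```bash
python3 look.py w8
```

```text
9.1 [ 647.  -118.5    4.6] [ 0.6 -1.  -0.6] 59.9
plate [122.  206.2] 0.73 [ 564.8 -108.    30. ]
disc_center [318.1 198.8] 0.56 [628.8 -76.7  33. ]
```

View pics/w8.png

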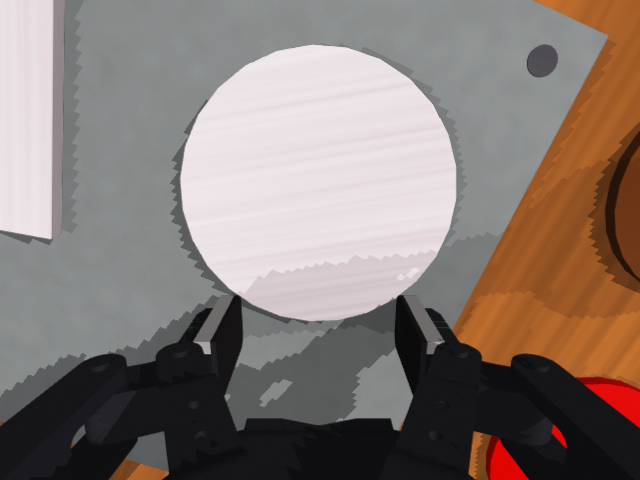

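Run:
```python
from fit import *
q=circ("w8",36,628,-75,48,pol=-1,fixr=False,ang=[(0,220),(340,360)]); print(q)
s=arm.read_state(); print(np.hypot(*(q[0][:2]-s["position"][:2])), s["position"])
u=np.array([556.6,90.4])-q[0][:2]; print(u,np.linalg.norm(u))
```

```text
(array([628.1867276 , -75.31445658,  47.28094643]), 80, np.float64(0.05072521183224765))
48.06651612436038 [ 647.46795892 -119.3442657     4.79335642]
[-71.5867276  165.71445658] 180.51576299088754
```

play_rows(
  motion=[70, -0.6, 1.4, 0, 0, 0, 0, 70, -1.4, 3.24, 0, 0, 0, 0, 70, -2.2, 5.1, 0, 0, 0, 0, 70, -3.0, 6.94, 0, 0, 0, 0, 70, -3.6, 8.33, 0, 0, 0, 0],
)

```text
clock: 10.02
position: [610.6, -34.3, 4.8]
ee_rot: [0.548, 0.836, -0.0, -0.0]
contact_force: [0.8, 0.3, -0.4]
gripper_width: 60.1
```

play_rows(
  motion=[70, -0.4, 0.92, 0, 0, 0, 0, 70, -0.8, 1.85, 0, 0, 0, 0, 70, -1.2, 2.78, 0, 0, 0, 0, 70, -1.6, 3.7, 0, 0, 0, 0, 70, -1.8, 4.16, 0, 0, 0, 0],
)

```text
clock: 10.65
position: [593.1, 6.1, 4.7]
ee_rot: [0.549, 0.836, -0.0, -0.0]
contact_force: [1.1, -0.7, -0.4]
gripper_width: 59.6
```

```bash
python3 look.py w9
python3 - <<'E'
from fit import *
q=circ("w9",36,575,50,48,pol=-1,fixr=False,ang=[(0,220),(340,360)]); print(q)
s=arm.read_state(); print(np.hypot(*(q[0][:2]-s["position"][:2])), s["position"])
u=np.array([556.6,90.4])-q[0][:2]; print(u,np.linalg.norm(u))
E
```

```text
10.65 [593.1   6.1   4.7] [ 1.1 -0.7 -0.4] 59.6
disc_center [318.3 193.4] 0.92 [574.2  49.6  33. ]
square_center [ 15.7 432.8] 0.75 [497.2 -94.6  33. ]
(array([574.42914069,  49.02065994,  47.34040406]), 80, np.float64(0.1180388727398558))
47.45930369787947 [593.33057973   5.48767119   4.67593551]
[-17.82914069  41.37934006] 45.05694220789514
```

View pics/w9.png

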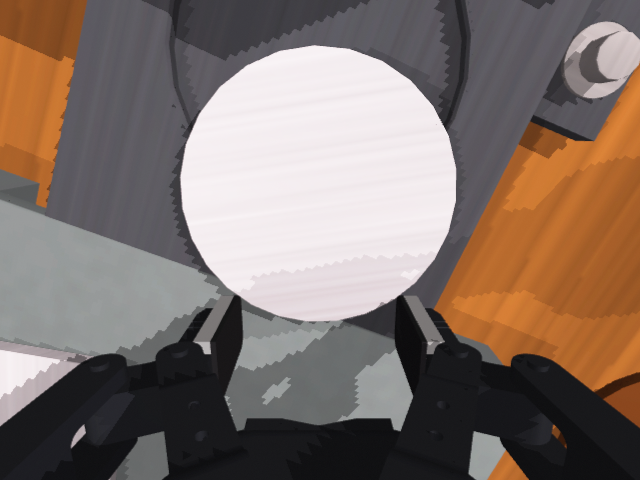

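play_rows(
  motion=[70, -0.28, 0.65, 0, 0, 0, 0, 70, -0.59, 1.38, 0, 0, 0, 0, 70, -0.91, 2.11, 0, 0, 0, 0, 70, -1.23, 2.85, 0, 0, 0, 0, 70, -1.5, 3.5, 0, 0, 0, 0],
)

```text
clock: 11.58
position: [578.2, 41.2, 4.9]
ee_rot: [0.548, 0.836, 0.0, 0.0]
contact_force: [0.7, -1.3, 1.8]
gripper_width: 60.0
```

```bash
python3 look.py w10
python3 - <<'E'
from fit import *
print("disc",circ("w10",35,560,83,48,pol=-1,fixr=False,ang=[(0,220),(340,360)]))
E
```

```text
11.575 [578.2  41.2   4.9] [ 0.7 -1.3  1.8] 60.0
disc_center [319.  192.7] 0.76 [559.4  85.   33. ]
disc (array([559.92205468,  83.34407689,  47.3639222 ]), 80, np.float64(0.11115656475424629))
```

View pics/w10.png

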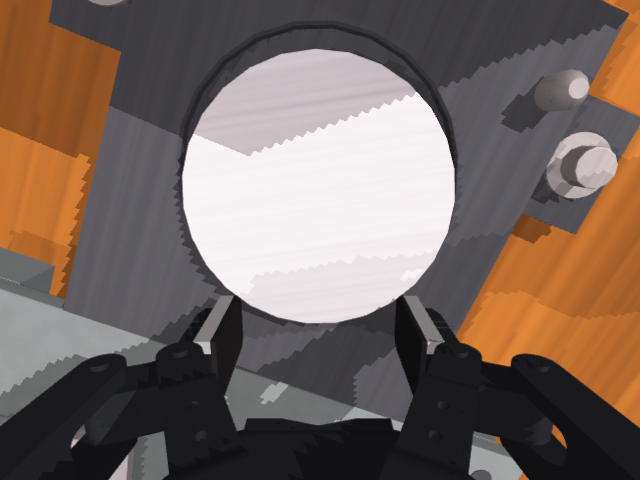

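play_rows(
  motion=[70, -0.12, 0.28, 0, 0, 0, 0, 70, -0.24, 0.55, 0, 0, 0, 0, 70, -0.32, 0.74, 0, 0, 0, 0, 70, -0.36, 0.83, 0, 0, 0, 0, 70, -0.36, 0.83, 0, 0, 0, 0],
)

```text
clock: 12.5
position: [574.8, 48.8, 4.8]
ee_rot: [0.548, 0.836, 0.0, -0.0]
contact_force: [-0.1, 0.4, 0.4]
gripper_width: 59.8
```

```bash
python3 look.py w11
python3 - <<'E'
from fit import *
c=pickle.load(open("w11.pkl","rb")); d=np.load("w11.npy")
for uv in ((320,60),(320,190),(220,190),(420,190),(320,290),(150,190),(490,190)): print(uv,px2w("wrist",uv,depth=d[uv[1],uv[0]],c=c).round(1))
E
```

```text
12.5 [574.8  48.8   4.8] [-0.1  0.4  0.4] 59.8
disc_center [319.9 201.6] 0.8 [557.5  89.9  33. ]
(320, 60) [539.  132.6  30. ]
(320, 190) [556.2  93.2  28.8]
(220, 190) [522.9  78.7  28.7]
(420, 190) [589.3 107.6  29.1]
(320, 290) [571.7  57.5  29.1]
(150, 190) [499.8  68.8  29.2]
(490, 190) [612.5 117.7  29.1]
```

View pics/w11.png

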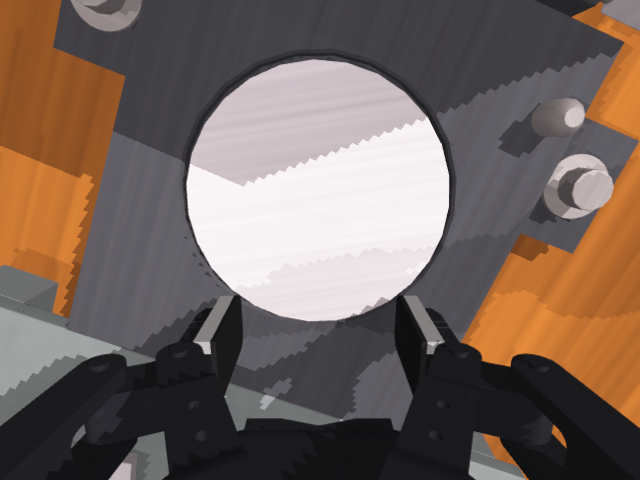

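play_rows(
  motion=[70, 0.1, -0.2, 1, 0, 0, 0, 70, 0.4, -1, 5, 0, 0, 10, 70, 0.4, -2, 10, 0, 0, 20, 70, 0.4, -2, 16, 0, 0, 30, 70, 0.4, -2, 22, 0, 0, 40],
)

```text
clock: 13.42
position: [578.5, 28.2, 227.6]
ee_rot: [0.227, 0.974, 0.0, 0.0]
contact_force: [0.7, 0.7, 0.4]
gripper_width: 60.1
```

play_rows(
  motion=[0, 0, 0, 3, 0, 0, 10, 0, 0, 0, 5, 0, 0, 20, 0, 0, 0, 5, 0, 0, 28.6, 0, 0, 0, 5, 0, 0, 28.6, 0, 0, 0, 5, 0, 0, 28.6],
)

```text
clock: 14.05
position: [578.5, 28.6, 274.7]
ee_rot: [-0.017, 1.0, -0.0, -0.0]
contact_force: [-0.3, -0.8, -0.2]
gripper_width: -0.0
```

```bash
python3 look.py w12
python3 - <<'E'
from h import *
s=arm.read_state(); print(s["joints"].round(2),s["ee_rot"])
for n in ("scene","top"):
    im,d=arm.get_image(n); cv2.imwrite(f"pics/{n}2.png",im[:,:,::-1]); np.save(f"{n}2.npy",d)
    for r in arm.place_of("bar",n)[:2]+arm.place_of("hinge_line",n)[:1]:
        uv=r["uv"]; print(n,uv,r["confidence"],px2w(n,uv,depth=d[int(uv[1]),int(uv[0])]).round(1))
im=cv2.imread("pics/scene2.png"); cv2.imwrite("pics/scene2z.png",cv2.resize(im[110:310,210:450],None,fx=3,fy=3,interpolation=2))
E
```

```text
14.05 [578.5  28.6 274.7] [-0.3 -0.8 -0.2] -0.0
plate [187.8 181.5] 0.97 [ 563.4 -109.9   30. ]
disc_center [  7.8 236.4] 0.92 [ 628.9 -307.1   33. ]
disc_center [168.8 367.3] 0.81 [ 785.6 -144.3   33. ]
disc_center [379.1 184. ] 0.56 [558.8  90.6  33. ]
square_center [196.3 111.8] 0.81 [493.6 -96.5  33. ]
hinge_line [470.3 181.7] 0.66 [552.8 183.7  37.5]
[ 0.33  0.27  0.   -0.   -1.31 -1.86] [-1.78280445e-02  9.99840957e-01 -7.18043316e-05 -4.64296554e-04]
scene [366.1, 154.7] 0.71 [580.3 235.6 199.1]
scene [271.3, 246.6] 0.72 [498.6 -90.7  35.9]
top [238.7, 252.2] 0.16 [472.4 120.2 612.2]
top [240.3, 250.6] 0.67 [558.4 181.7  -2.7]
```

View pics/w12.png

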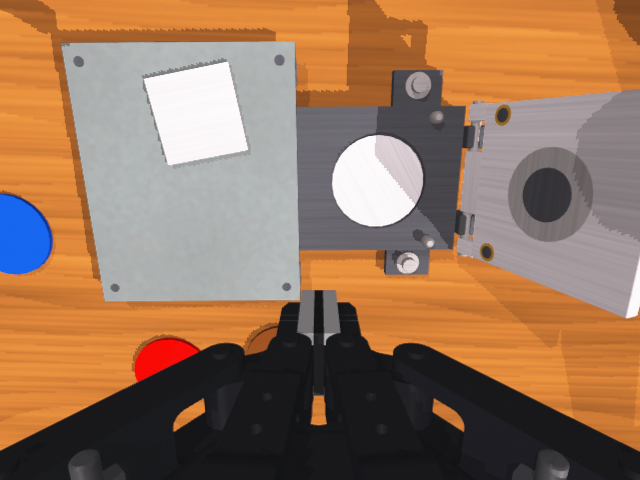

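View pics/scene2z.png

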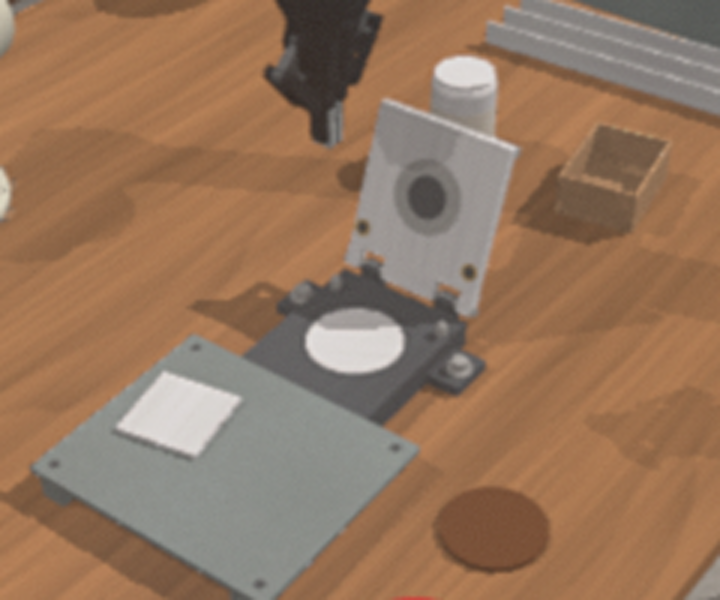

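View pics/top2.png

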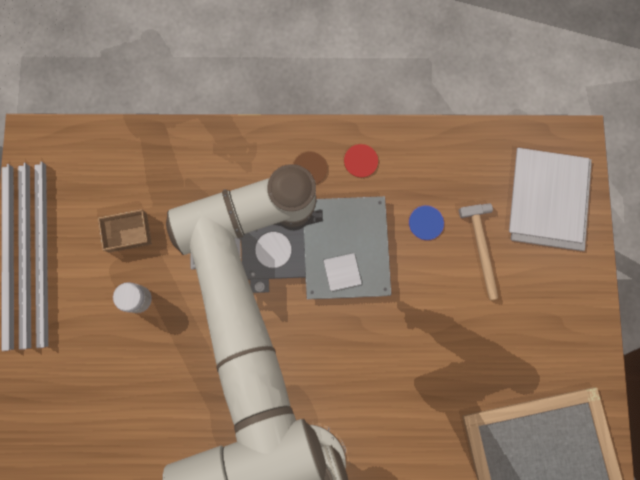

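Run:
```python
from h import *
yh=np.array([-.035,.9994,0]);xh=np.array([.9994,.035,0])
H=np.array([556.8,90.4,37.5])+94*yh; H[2]=37.5
def pt(a,b,th,x=0): # a along plate from hinge, b outward normal offset
    return H+xh*x+yh*(-(a*np.cos(th)-b*np.sin(th)))+np.array([0,0,a*np.sin(th)+b*np.cos(th)])
for th in np.arange(1.6,2.15,.1):
    print(round(th,2),"scene edge in",w2px("scene",pt(169,-6,th)).round(1),"top in",w2px("top",pt(169,-6,th)).round(1),"out",w2px("top",pt(169,6,th)).round(1),"bar",w2px("top",pt(152,46,th)).round(1), pt(152,46,th).round(0))
```

```text
1.6 scene edge in [347.5 157.4] top in [230.7 240.9] out [225.7 241.1] bar [210.3 242.8] [552. 235. 188.]
1.7 scene edge in [351.  154.9] top in [223.7 241.2] out [218.8 241.5] bar [204.6 243.3] [551. 250. 182.]
1.8 scene edge in [354.3 153. ] top in [216.8 241.6] out [212.1 241.9] bar [199.3 244. ] [551. 264. 175.]
1.9 scene edge in [357.5 151.7] top in [210.2 242.1] out [205.8 242.5] bar [194.4 244.7] [550. 277. 166.]
2.0 scene edge in [360.5 150.9] top in [204.  242.6] out [199.8 243.1] bar [190.1 245.4] [550. 289. 157.]
2.1 scene edge in [363.3 150.7] top in [198.2 243.3] out [194.3 243.8] bar [186.3 246.2] [549. 301. 145.]
```

play_rows(
  motion=[0, -0.6, 6, 0, 0, 0, 0, 0, -1.2, 12, 0, 0, 0, 0, 0, -1.8, 18, 0, 0, 0, 0, 0, -2.4, 24, 0, 0, 0, 0, 0, -2.9, 29.4, 0, 0, 0, 0],
)

```text
clock: 15.28
position: [549.3, 324.8, 274.8]
ee_rot: [-0.018, 1.0, 0.0, -0.0]
contact_force: [-0.2, 0.3, -1.0]
gripper_width: -0.4
```

play_rows(
  motion=[0, 0, 0, 0, 0, 0, 0, 0, 0, 0, -2, 0, 0, 0, 0, 0, 0, -5, 0, 0, 0],
)

```text
clock: 15.65
position: [550.4, 322.5, 225.4]
ee_rot: [-0.018, 1.0, 0.001, 0.001]
contact_force: [-0.1, 0.7, -0.4]
gripper_width: 0.4
```

```bash
python3 look.py w13
python3 - <<'E'
from h import *
s=arm.read_state(); print(s["joints"].round(2),s["ee_rot"])
im,d=arm.get_image("scene"); cv2.imwrite("pics/s3z.png",cv2.resize(im[60:260,260:500,::-1],None,fx=3,fy=3,interpolation=2))
E
```

```text
15.65 [550.4 322.5 225.4] [-0.1  0.7 -0.4] 0.4
plate [462.4  80.6] 0.41 [434.3 442.2  30. ]
disc_center [ 71.  210.5] 0.82 [560.   91.4  33. ]
disc_center [ 26.6 395.5] 0.65 [764.9  15.6  33. ]
hinge_line [166.4 209.8] 0.8 [555.2 182.1  37.5]
[ 0.78  0.4   0.07  0.   -1.24 -2.32] [-1.79040710e-02  9.99838933e-01  6.99262351e-04  1.03157437e-03]
```

View pics/w13.png

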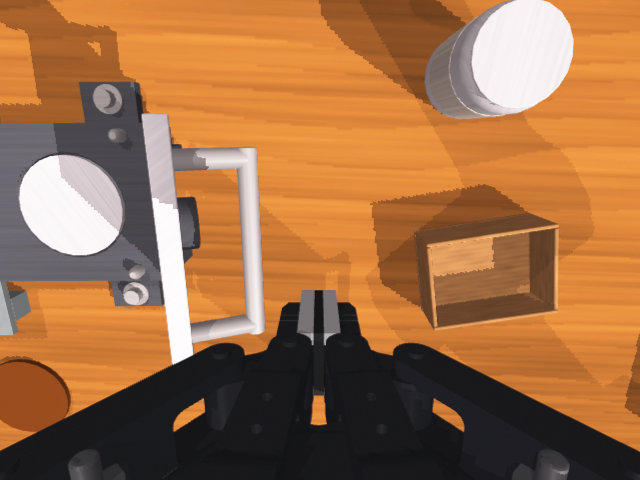

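View pics/s3z.png

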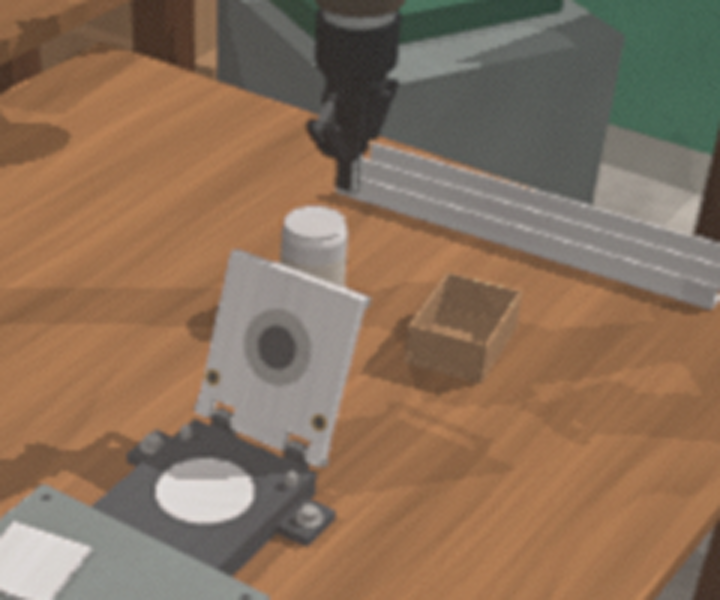

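Run:
```python
from h import *
import pickle
c=pickle.load(open("w13.pkl","rb"));d=np.load("w13.npy")
for uv in ((247,170),(250,240),(253,310),(246,240),(320,300)):
    print(uv,px2w("wrist",uv,depth=d[uv[1],uv[0]],c=c).round(1))
```

```text
(247, 170) [503.4 279.8 168.4]
(250, 240) [544.1 281.1 168.9]
(253, 310) [589.9 282.2 167.7]
(246, 240) [544.7 278.4 167. ]
(320, 300) [539.9 321.7 260.3]
```

play_rows(
  motion=[0, 0, 0, -4, 0, 0, 0, 0, 0, 0, -8.2, 0, 0, 0, 0, 0, 0, -8.2, 0, 0, 0],
)

```text
clock: 16.38
position: [548.4, 321.4, 140.4]
ee_rot: [-0.018, 1.0, -0.002, -0.003]
contact_force: [0.0, 0.2, -0.2]
gripper_width: -0.4
```

play_rows(
  motion=[0, 0, -1, 0, 0, 0, 0, 0, 0, -2, 0.1, 0, 0, 0, 0, 0, -3, 0.6, 0, 0, 0, 0, 0, -4, 1.2, 0, 0, 0],
)

```text
clock: 16.88
position: [550.1, 282.0, 156.1]
ee_rot: [-0.018, 1.0, 0.0, 0.0]
contact_force: [-1.0, 0.1, -0.2]
gripper_width: 0.2
```

```bash
cat > sc.py <<'E'
from h import *
import sys
s=arm.read_state(); print(s["clock"],s["position"].round(1),s["contact_force"].round(1),s["joints"].round(2))
im,d=arm.get_image("scene"); a=cv2.resize(im[100:260,260:420,::-1],None,fx=3,fy=3,interpolation=2)
cv2.imwrite(f"pics/{sys.argv[1]}.png",a)
E
python3 sc.py s4; python3 look.py w14
```

```text
16.875 [550.1 282.  156.1] [-1.   0.1 -0.2] [ 0.74  0.41 -0.09 -0.   -1.07 -2.27]
16.925 [550.4 281.2 156.9] [-0.4 -0.1  0.3] 0.1
disc_center [ 74.8 225. ] 0.92 [556.   94.9  33. ]
disc_center [ 21.7 442.6] 0.63 [760.8  19.3  33. ]
hinge_line [187.7 223.2] 0.79 [550.5 182.4  37.5]
```

View pics/s4.png

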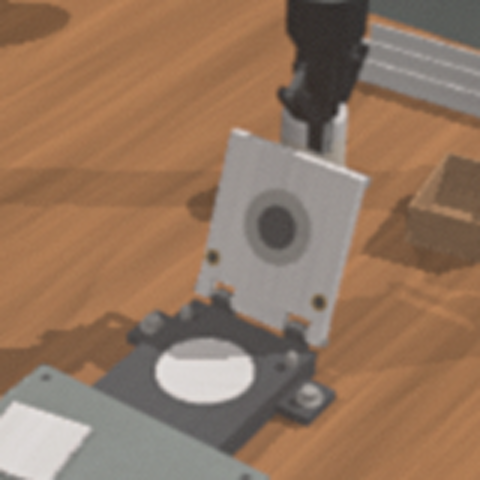

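View pics/w14.png

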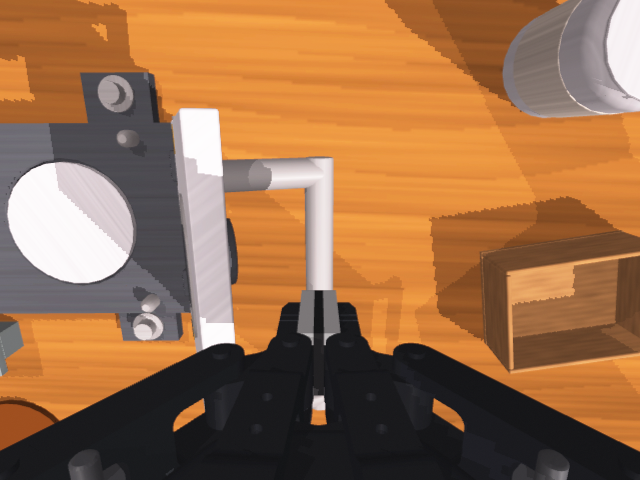

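Run:
```python
from h import *
import pickle
for t in ("w13","w14"):
    c=pickle.load(open(t+".pkl","rb"));d=np.load(t+".npy")
    for uv in ((320,230),(319,286),(308,291),(308,294),(308,300),(330,294),(318,330),(318,380)):
        print(t,uv,px2w("wrist",uv,depth=d[uv[1],uv[0]],c=c).round(1))
```

```text
w13 (320, 230) [579.  324.8  -0.8]
w13 (319, 286) [641.5 326.1  -1.1]
w13 (308, 291) [539.6 317.2 253. ]
w13 (308, 294) [539.8 317.2 255.3]
w13 (308, 300) [539.7 317.3 261.1]
w13 (330, 294) [539.7 325.5 254.9]
w13 (318, 330) [540.  320.9 282.2]
w13 (318, 380) [556.3 321.5 284.4]
w14 (320, 230) [519.9 279.8 167.2]
w14 (319, 286) [543.7 280.2 169.2]
w14 (308, 291) [539.9 275.9 183.9]
w14 (308, 294) [540.1 275.9 186.3]
w14 (308, 300) [540.  276.  191.9]
w14 (330, 294) [539.7 284.2 186.6]
w14 (318, 330) [540.  279.6 213.8]
w14 (318, 380) [555.5 280.2 217. ]
```

play_rows(
  motion=[0, 0, 2, 0.5, 0, 0, 0, 0, 0, 4, 0.5, 0, 0, 0, 0, 0, 4, -1, 0, 0, 0, 0, 0, 4, -3, 0, 0, 0, 0, 0, 4, -3, 0, 0, 0],
)

```text
clock: 17.85
position: [548.2, 321.8, 121.7]
ee_rot: [-0.018, 1.0, -0.002, -0.003]
contact_force: [0.7, -0.0, 0.0]
gripper_width: -0.0
```

play_rows(
  motion=[0, 0, -1, 0, 0, 0, 0, 0, 0, -2.0, 0, 0, 0, 0, 0, 0, -2.8, 0.1, 0, 0, 0],
)

```text
clock: 18.23
position: [550.6, 298.2, 127.6]
ee_rot: [-0.018, 1.0, 0.005, 0.002]
contact_force: [-7.5, 15.5, 6.8]
gripper_width: -0.1
```

```bash
python3 look.py w15
python3 - <<'E'
from h import *
import pickle
for t in ("w15",):
    c=pickle.load(open(t+".pkl","rb"));d=np.load(t+".npy")
    for uv in ((288,230),(292,260),(290,200)): print(t,uv,px2w("wrist",uv,depth=d[uv[1],uv[0]],c=c).round(1))
E
```

```text
18.225 [550.6 298.2 127.6] [-7.5 15.5  6.8] -0.1
disc_center [ 20.7 232.7] 0.96 [555.2  94.5  33. ]
hinge_line [148.5 237. ] 0.79 [554.1 183.2  37.5]
w15 (288, 230) [556.7 274.8  -4. ]
w15 (292, 260) [5.800e+02 2.786e+02 2.000e-01]
w15 (290, 200) [ 5.322e+02  2.763e+02 -1.000e-01]
```

View pics/w15.png

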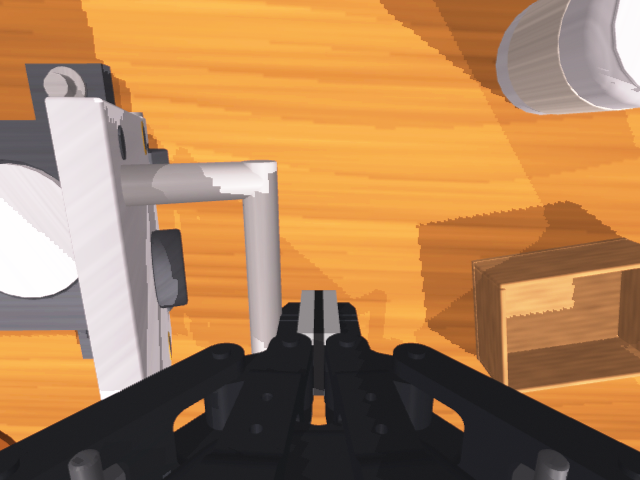

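Run:
```python
from h import *
import pickle
s=arm.read_state(); print(s["contact_force"].round(1),s["position"].round(1))
c=pickle.load(open("w15.pkl","rb"));d=np.load("w15.npy")
for uv in ((286,310),(290,320),(284,330),(262,300),(258,250),(230,365),(285,345),(205,355),(345,310),(300,308)): print(uv,px2w("wrist",uv,depth=d[uv[1],uv[0]],c=c).round(1))
```

```text
[-2.9  7.9  3.2] [550.5 297.8 128.2]
(286, 310) [544.3 284.8 162.6]
(290, 320) [544.5 286.7 169.9]
(284, 330) [544.3 285.2 177.3]
(262, 300) [537.3 277.1 169.8]
(258, 250) [519.  276.  171.4]
(230, 365) [538.9 273.6 205.8]
(285, 345) [538.8 286.8 195.7]
(205, 355) [539.5 265.9 200.6]
(345, 310) [544.  306.4 161.9]
(300, 308) [539.8 290.1 169.9]
```

play_rows(
  motion=[0, 0, -1.0, 0.8, 0, 0, 0, 0, 0, -2.3, 1.7, 0, 0, 0, 0, 0, -3.5, 2.3, 0, 0, 0, 0, 0, -4.9, 2.7, 0, 0, 0],
)

```text
clock: 19.02
position: [551.9, 248.4, 154.9]
ee_rot: [-0.018, 1.0, 0.004, 0.003]
contact_force: [1.1, 7.3, 2.3]
gripper_width: -0.3
```

```bash
python3 sc.py s6; python3 look.py w16
```

```text
19.025 [551.9 248.4 154.9] [1.1 7.3 2.3] [ 0.69  0.39 -0.13 -0.   -1.05 -2.22]
19.075 [552.  246.7 155.6] [ 1.8  4.7 -0.2] -0.2
hinge_line [233.5 226.1] 0.98 [553.3 183.1  37.5]
```

View pics/w16.png

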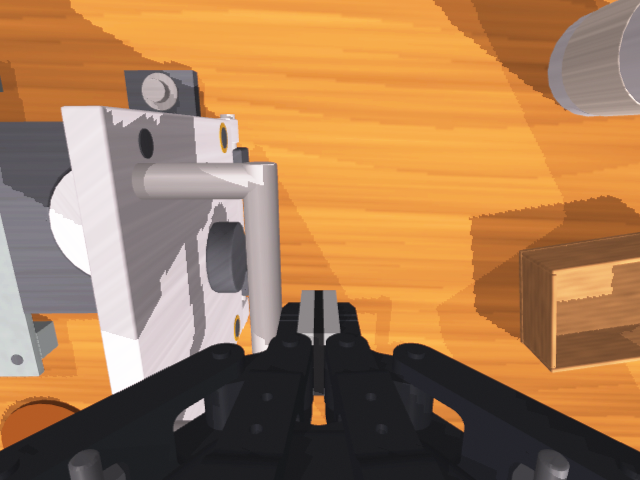

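play_rows(
  motion=[0, 0, -1.3, 0.3, 0, 0, 0, 0, 0, -2.7, 0.5, 0, 0, 0, 0, 0, -4.0, 0.5, 0, 0, 0, 0, 0, -5.4, 0.5, 0, 0, 0, 0, 0, -6.8, 0.3, 0, 0, 0],
)

```text
clock: 20.0
position: [550.6, 178.3, 156.3]
ee_rot: [-0.019, 1.0, 0.001, 0.001]
contact_force: [2.3, 5.0, 2.7]
gripper_width: 0.1
```

play_rows(
  motion=[0, 0, -1.3, -0.3, 0, 0, 0, 0, 0, -2.6, -0.7, 0, 0, 0, 0, 0, -3.9, -1.3, 0, 0, 0, 0, 0, -5.1, -2, 0, 0, 0],
)

```text
clock: 20.5
position: [549.1, 125.4, 134.8]
ee_rot: [-0.018, 1.0, -0.0, -0.001]
contact_force: [0.3, 1.9, 2.6]
gripper_width: 0.0
```

```bash
python3 sc.py s7; python3 look.py w17
```

```text
20.5 [549.1 125.4 134.8] [0.3 1.9 2.6] [ 0.51  0.35 -0.25 -0.   -0.98 -2.05]
20.55 [548.  123.9 133.6] [-1.3  0.9 -0.6] 0.2
hinge_line [403.9 244.9] 0.73 [552.1 182.8  37.5]
```

View pics/s7.png

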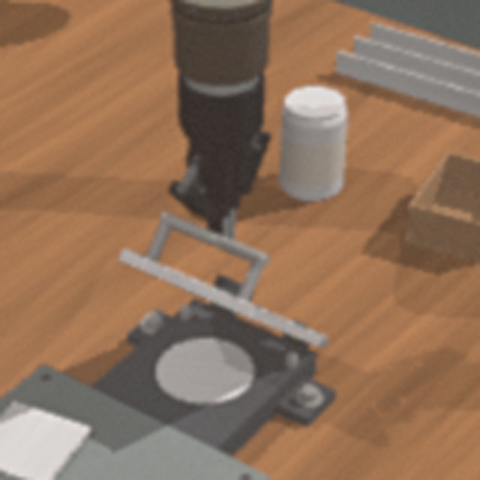

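View pics/w17.png

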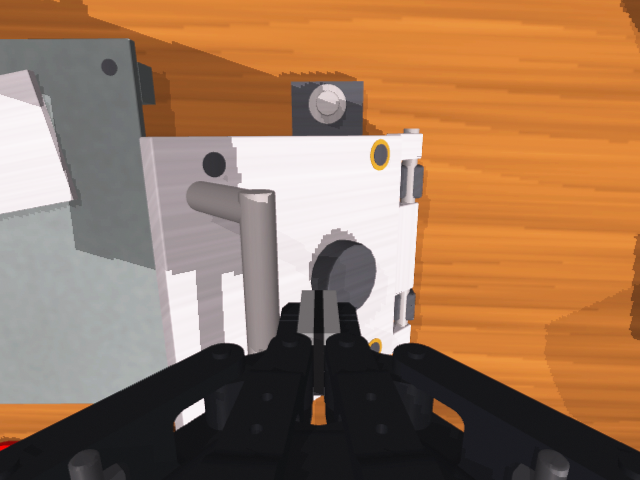

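play_rows(
  motion=[0, 0, 0.6, 0.5, 0, 0, 0, 0, 0, 0.6, 4, 0, 0, 0, 0, 0, -0.5, 4.3, 0, 0, 0, 0, 0, -2.3, 4.3, 0, 0, 0, 0, 0, -2.3, 4.3, 0, 0, 0],
)

```text
clock: 21.48
position: [548.9, 102.1, 177.9]
ee_rot: [-0.017, 1.0, -0.0, -0.001]
contact_force: [-0.5, 0.5, 0.2]
gripper_width: 0.2
```

```bash
python3 sc.py s8; python3 look.py w18;python3 - <<'E'
from h import *
import pickle
c=pickle.load(open("w18.pkl","rb"));d=np.load("w18.npy")
for v in range(180,300,20):
  for u in (300,310,320,330,340): 
    if 1: print((u,v),px2w("wrist",(u,v),depth=d[v,u],c=c).round(0),end=" ")
  print()
E
```

```text
21.475 [548.9 102.1 177.9] [-0.5  0.5  0.2] [ 0.47  0.3  -0.2  -0.   -1.07 -2.01]
21.525 [549.2 102.6 177.9] [ 0.4 -0.  -0.5] -0.2
plate [ 65.9 226.7] 0.79 [ 562.1 -106.9   30. ]
square_center [ 64.  144.6] 0.63 [495.7 -97.1  33. ]
square_center [ 63.3 226.1] 0.6 [ 560.9 -107.    33. ]
hinge_line [ 66.8 146.5] 0.63 [496.9 -92.3  37.5]
hinge_line [416.4 227.4] 0.62 [550.9 181.   37.5]
(300, 180) [501.  92. 170.] (310, 180) [500.  96. 176.] (320, 180) [500. 101. 179.] (330, 180) [499. 105. 180.] (340, 180) [507. 113. 108.] 
(300, 200) [516.  90. 131.] (310, 200) [509.  97. 176.] (320, 200) [508. 101. 180.] (330, 200) [508. 105. 178.] (340, 200) [519. 114. 109.] 
(300, 220) [528.  91. 131.] (310, 220) [517.  97. 176.] (320, 220) [516. 101. 181.] (330, 220) [517. 106. 178.] (340, 220) [532. 114. 108.] 
(300, 240) [539.  91. 130.] (310, 240) [526.  97. 176.] (320, 240) [526. 102. 179.] (330, 240) [526. 106. 179.] (340, 240) [545. 115. 108.] 
(300, 260) [551.  91. 131.] (310, 260) [536.  97. 176.] (320, 260) [535. 102. 179.] (330, 260) [535. 106. 179.] (340, 260) [558. 116. 108.] 
(300, 280) [563.  91. 130.] (310, 280) [545.  98. 176.] (320, 280) [544. 102. 179.] (330, 280) [544. 107. 178.] (340, 280) [571. 116. 107.]
```

View pics/w18.png

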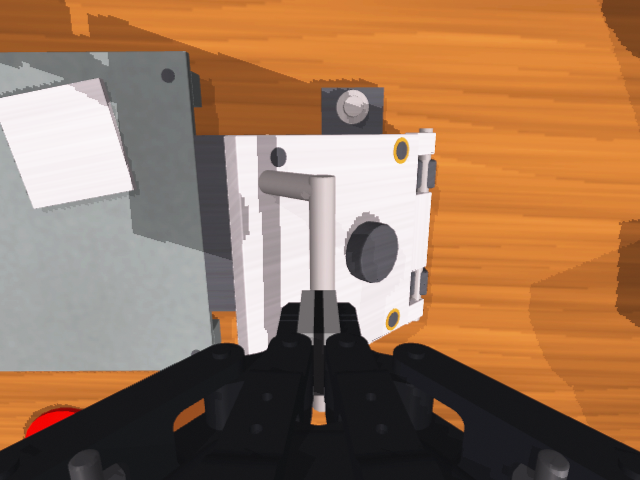

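play_rows(
  motion=[0, 0, 0, -1.5, 0, 0, 0, 0, 0, -0.6, -2.5, 0, 0, 0, 0, 0, -1.3, -3.3, 0, 0, 0, 0, 0, -2.2, -4, 0, 0, 0, 0, 0, -2.8, -4.6, 0, 0, 0],
)

```text
clock: 22.45
position: [550.8, 71.8, 135.9]
ee_rot: [-0.019, 1.0, -0.003, 0.001]
contact_force: [-1.7, -12.0, 17.6]
gripper_width: -0.0
```

```bash
python3 sc.py s9; python3 look.py w19 >/dev/null
```

```text
22.45 [550.8  71.8 135.9] [ -1.7 -12.   17.6] [ 0.43  0.33 -0.27  0.01 -0.97 -1.96]
```

View pics/w19.png

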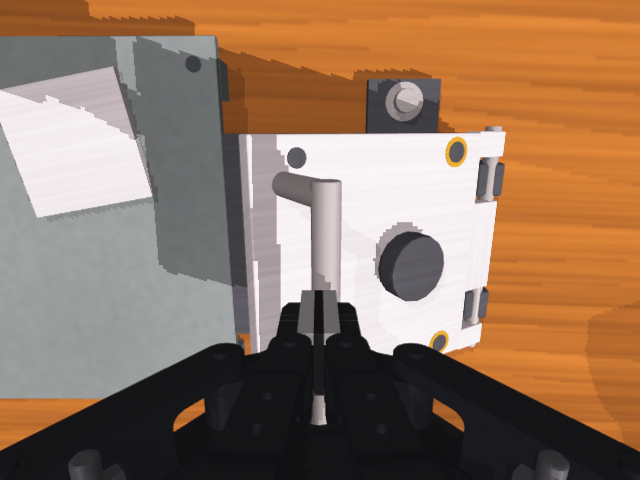

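play_rows(
  motion=[0, 0, -0.3, -0.8, 0, 0, 0, 0, 0, -0.8, -1.5, 0, 0, 0, 0, 0, -1.3, -2.2, 0, 0, 0, 0, 0, -1.8, -2.9, 0, 0, 0, 0, 0, -2.3, -3.5, 0, 0, 0],
)

```text
clock: 23.42
position: [550.4, 52.8, 97.2]
ee_rot: [-0.018, 1.0, 0.0, 0.0]
contact_force: [1.1, 1.5, 1.6]
gripper_width: -0.0
```

```bash
python3 look.py w20 >/dev/null
python3 - <<'E'
from h import *
import pickle
s=arm.read_state(); print(s["position"].round(1),s["contact_force"].round(1))
c=pickle.load(open("w20.pkl","rb"));d=np.load("w20.npy")
for v in (220,260):
  for u in range(295,350,6): print((u,v),px2w("wrist",(u,v),depth=d[v,u],c=c).round(0),end=" ")
  print()
E
```

```text
[549.   52.9  97.1] [-0.5 -0.4  0.5]
(295, 220) [514.  42. 118.] (301, 220) [514.  44. 119.] (307, 220) [514.  46. 117.] (313, 220) [514.  48. 114.] (319, 220) [524.  51.  70.] (325, 220) [524.  54.  70.] (331, 220) [524.  57.  70.] (337, 220) [524.  60.  67.] (343, 220) [524.  63.  68.] (349, 220) [524.  67.  67.] 
(295, 260) [530.  42. 118.] (301, 260) [529.  44. 119.] (307, 260) [530.  47. 117.] (313, 260) [531.  49. 115.] (319, 260) [545.  52.  70.] (325, 260) [545.  55.  69.] (331, 260) [546.  58.  68.] (337, 260) [545.  61.  69.] (343, 260) [546.  65.  67.] (349, 260) [546.  68.  68.]
```

View pics/w20.png

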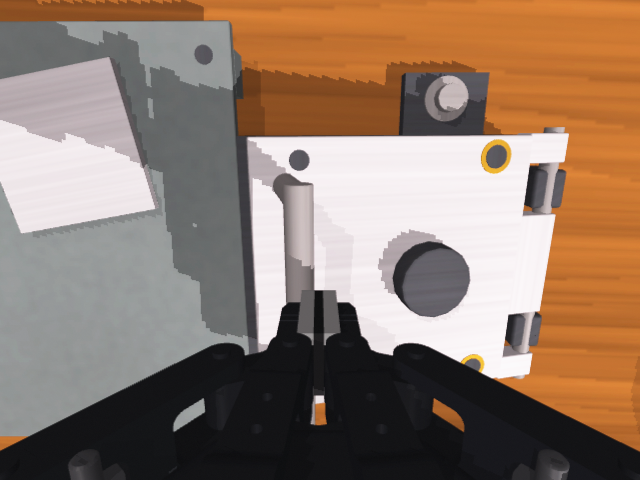

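play_rows(
  motion=[0, 0, -0.3, 0.8, 0, 0, 0, 0, 0, -1.1, 0.7, 0, 0, 0, 0, 0, -1.2, -0.4, 0, 0, 0, 0, 0, -1.6, -1.2, 0, 0, 0, 0, 0, -1.8, -2.0, 0, 0, 0],
)

```text
clock: 24.35
position: [550.0, 34.1, 77.3]
ee_rot: [-0.018, 1.0, -0.0, -0.0]
contact_force: [0.5, -2.3, 2.4]
gripper_width: 0.3
```

```bash
python3 look.py w21 >/dev/null
python3 - <<'E'
from h import *
import pickle
s=arm.read_state(); print(s["position"].round(1),s["contact_force"].round(1))
c=pickle.load(open("w21.pkl","rb"));d=np.load("w21.npy")
for v in (220,260):
  for u in range(295,350,6): print((u,v),px2w("wrist",(u,v),depth=d[v,u],c=c).round(0),end=" ")
  print()
E
```

```text
[549.3  35.   77.3] [ 0.1  0.5 -0.3]
(295, 220) [523.  21.  54.] (301, 220) [523.  23.  53.] (307, 220) [523.  26.  53.] (313, 220) [513.  30.  98.] (319, 220) [513.  32.  99.] (325, 220) [513.  34.  99.] (331, 220) [513.  37.  97.] (337, 220) [514.  39.  95.] (343, 220) [523.  44.  53.] (349, 220) [523.  47.  52.] 
(295, 260) [544.  21.  55.] (301, 260) [545.  24.  52.] (307, 260) [544.  27.  53.] (313, 260) [530.  30.  97.] (319, 260) [528.  33. 100.] (325, 260) [529.  35.  99.] (331, 260) [529.  37.  98.] (337, 260) [530.  40.  93.] (343, 260) [544.  46.  52.] (349, 260) [544.  49.  52.]
```

View pics/w21.png

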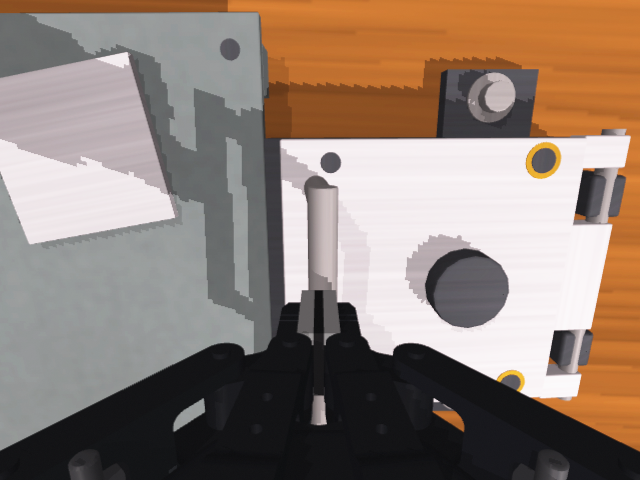

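play_rows(
  motion=[0, 0, -0.1, -0.4, 0, 0, 0, 0, 0, -0.2, -0.8, 0, 0, 0, 0, 0, -0.3, -1.1, 0, 0, 0, 0, 0, -0.3, -1.1, 0, 0, 0],
)

```text
clock: 25.15
position: [550.0, 31.5, 66.9]
ee_rot: [-0.018, 1.0, -0.0, -0.0]
contact_force: [-0.9, -3.1, 3.8]
gripper_width: 0.1
```

play_rows(
  motion=[0, 0, 0, -0.2, 0, 0, 0, 0, 0, 0, -0.2, 0, 0, 0],
)

```text
clock: 25.4
position: [550.1, 31.5, 66.7]
ee_rot: [-0.018, 1.0, -0.0, 0.0]
contact_force: [-3.8, -2.6, 12.8]
gripper_width: 0.0
```

play_rows(
  motion=[0, 0, 0, -0.1, 0, 0, 0, 0, 0, 0, -0.1, 0, 0, 0],
)

```text
clock: 25.65
position: [550.2, 31.5, 66.6]
ee_rot: [-0.019, 1.0, -0.0, 0.0]
contact_force: [-6.3, -1.8, 18.5]
gripper_width: -0.0
```

play_rows(
  motion=[0, 0, 0, -0.1, 0, 0, 0, 0, 0, 0, -0.1, 0, 0, 0],
)

```text
clock: 25.9
position: [550.2, 31.5, 66.5]
ee_rot: [-0.019, 1.0, -0.0, 0.001]
contact_force: [-7.3, -1.1, 22.5]
gripper_width: 0.1
```

play_rows(
  motion=[0, 0, 0, 0.6, 0, 0, 0, 0, 0, 0, 4, 0, 0, 0, 0, 0, 0, 9, 0, 0, 0, 0, 0, 0, 14, 0, 0, 0, 0, 0, 0, 19, 0, 0, 0],
)

```text
clock: 26.52
position: [549.2, 32.1, 253.4]
ee_rot: [-0.018, 1.0, 0.0, -0.001]
contact_force: [0.8, 0.6, 0.9]
gripper_width: 0.2
```

play_rows(
  motion=[0, 0, 0, 4, 0, 0, 0, 0, 0, 0, 4, 0, 0, 0, 0, 0, 0, 4, 0, 0, 0],
)

```text
clock: 26.9
position: [549.1, 32.1, 291.3]
ee_rot: [-0.018, 1.0, 0.0, -0.001]
contact_force: [0.7, 0.2, 0.0]
gripper_width: 0.2
```

```bash
python3 sc.py s10; python3 look.py w22
python3 - <<'E'
from h import *
import pickle
im,d=arm.get_image("top"); cv2.imwrite("pics/top3.png",im[:,:,::-1])
c=pickle.load(open("w22.pkl","rb"));d=np.load("w22.npy")
# fit plane to upper plate top points
yh=np.array([-.035,.9994,0]);xh=np.array([.9994,.035,0]);C=np.array([556.8,90.4,0])
def samp(x,y,z):
    uv=w2px("wrist",C+xh*x+yh*y+np.array([0,0,z]),c=c).round().astype(int)
    if not(0<=uv[0]<640 and 0<=uv[1]<480): return None
    return px2w("wrist",uv,depth=d[uv[1],uv[0]],c=c).round(1).tolist()
for x in (-55,-30,30):
    for y in (-60,-30,20,50,75): print("plate",x,y,samp(x,y,43.5))
for x in (-40,0): print("bar",samp(x,-58,89.5))
for x in (-100,): print("lp",samp(x,-150,30))
E
```

```text
26.9 [549.1  32.1 291.3] [0.7 0.2 0. ] [ 0.35  0.21 -0.03 -0.   -1.33 -1.89]
26.95 [549.   31.9 290.8] [-0.3 -0.2 -0. ] -0.1
cavity [367.7 207.3] 0.77 [556.9  86.3  30. ]
cavity [198.7 144.1] 0.67 [495.3 -98.2  30. ]
plate [191.9 205.1] 0.6 [ 561.4 -108.8   30. ]
disc_center [ 20.1 256. ] 0.92 [ 626.7 -306.9   33. ]
square_center [199.4 145.6] 0.56 [496.8 -96.6  33. ]
hinge_line [453.  208.6] 0.81 [553.6 178.6  37.5]
plate -55 -60 [501.0, 28.1, 88.7]
plate -55 -30 [502.5, 58.3, 41.8]
plate -55 20 [501.7, 108.5, 42.0]
plate -55 50 [500.6, 138.6, 42.5]
plate -55 75 [499.7, 163.8, 41.9]
plate -30 -60 [524.1, 28.9, 88.1]
plate -30 -30 [528.3, 59.7, 42.6]
plate -30 20 [526.5, 109.3, 43.3]
plate -30 50 [525.5, 139.2, 42.5]
plate -30 75 [524.7, 164.9, 41.5]
plate 30 -60 [577.6, 30.8, 88.4]
plate 30 -30 [588.6, 61.9, 42.4]
plate 30 20 [586.9, 111.6, 42.2]
plate 30 50 [585.6, 141.1, 43.1]
plate 30 75 [585.0, 166.8, 41.9]
bar [519.5, 30.6, 87.1]
bar [559.7, 32.1, 87.6]
lp [461.9, -61.9, 35.3]
```

View pics/s10.png

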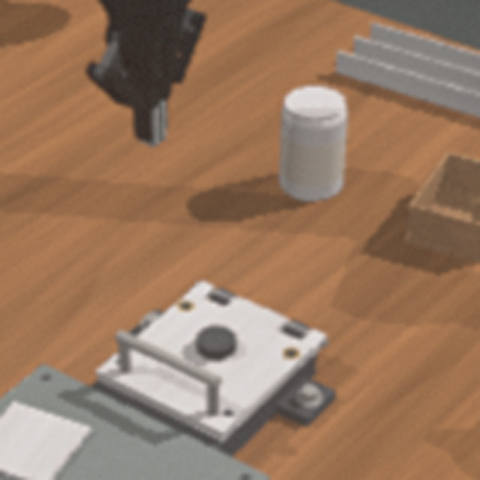

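View pics/w22.png

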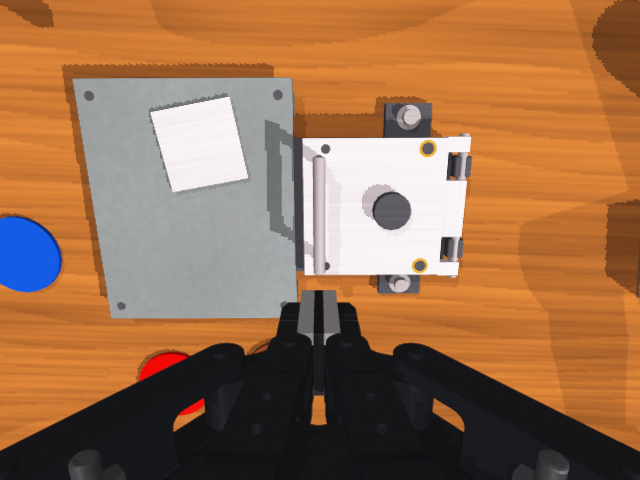

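```bash
python3 -c "
from bench import arm
print(arm.job_done())"
```

```text
the job is handed in; nothing more can be done
None
```

The round blank is in the cavity and the upper half is shut on it. I handed the job in at about 27 s of the 64 s allowed. `job_done()` gives no verdict.

**What I did**
- **Loading:** I pushed the disc along the plate from behind with the two fingertips, gripper partly open and never gripping it, until it dropped into the cavity.
- **Closing:** With the fingers shut I pushed the handle bar over from behind. I then pressed the bar down from above until it stopped solid at 22.5 N.

**Last checks**
- **Disc, before closing:** Depth readings put its top at 28.7–29.1 mm, against 29–30 mm for the die face around it. It looked concentric and flush all round.
- **Upper half:** It is level, with its top at 42 to 43 mm everywhere I sampled. The nominal shut height is 43.5 mm, and the depth camera had been reading about 1 mm low.
- **Bar:** Its top reads 87–89 mm, against 89.5 mm nominal.
- **Other items:** The square blank was at (497, -97) mm in the first and last pictures. I never went near the bystanders or the coloured look-alikes, and nothing looked moved.
- **Robot:** It ended clear of everything, with no contact force.

**What disagreed**
- **Fingertip position:** The fingertips sit about 23–28 mm behind the stated TCP. My first push at the bar therefore passed over it without touching, so I lowered the arm and repeated it.
- **Slip during closing:** The finger slid off the bar once on the way down, and I put it back on. The force readings I saw peaked at about 23 N.

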